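# Snap the sprung retaining bar into the shaker platform

## Task

Fit the longer sprung retaining bar, the one with blue thumb tabs, across the shaker platform in front of the dish: squeeze its two tabs together so that its end pins draw in, lower it flat onto the platform between the side rails at the blue marks, and let go so that both pins spring out into the rail recesses. Leave the short bar with grey tabs where it lies, and the dish on the platform behind the bar.

Things in the scene. Friction and masses are not known exactly. Their poses are not given: they have to be found in the camera images.
- bar_centre (a point): Long sprung bar, loose, tabs up, about 0.14 kg. White housing 26 wide (x), 112 long (y), 26 mm high; 12 mm pins at both ends, 11 mm up, 164 mm over tips. Two blue tabs on top, 24 (x) x 6 (y) mm, 26 to 62 mm above its underside, 64 mm over outer faces; squeezed along y to the stop: 28 mm (128 over tips), 2 to 4 N a tab. Point: midway between tabs, 31 mm above the underside. z up.
- seat (a point): Where bar_centre lies when seated: 31 mm over the platform surface (60 mm over the bench) of the fixed white shaker. x to the platform's back, y across it to the rails, z up. Rails 31 mm high, inner faces 144 mm apart. One recess in each, straight along y from here under a blue mark: 30 mm wide (x), 8 deep, from the surface to 24 mm up. The housing rests on the surface, pins level with the recesses.
- bar_pin (a joint): How far the long bar's two pins are drawn in (m); both move equally. 0 = fully out (free), 0.018 = tabs fully squeezed, about 0.002 when seated: the pins then press on the recess bottoms. Its springs push them out again when the tabs are let go.
- dish: Loose covered petri dish, 61 mm diameter, 13 mm high, 20 g, on the shaker platform, centre about 70 mm behind the seat; origin at the centre of its underside. It stays there.
- short_bar_centre (a point): Centre, 31 mm above the underside, of a second loose sprung bar of the same build lying on the bench, with grey tabs, only 124 mm over the pin tips: too short for this platform, to be left alone.
Not all that is in view belongs to the job. What is shaped like the dish but black or orange is not meant.

How it is judged:
By the outcome, as a careful person would: the job done as asked, in the order asked, and still so for the second after the job is handed in, with the robot touching nothing.
It also fails if it takes over 32 s, if anything falls off the work surface, if the arm or the gripper's body presses on something with over 40 N, if the wrist force passes 120 N, or if a joint passes its speed limit or range.

## Robot

A 6-joint arm with a two-finger parallel gripper is mounted at the origin on a cart in front of the work surface, level with it; the furniture and walls round the work are solid. World frame = base frame: x ahead of the robot, y to its left, z up, the work surface at z = 0. Lengths are in mm, angles in rad, forces in N, time in s.
With the tool pointing down it reaches from about 275 to 1000 mm from the base axis. Payload 8.4 kg.
Tool frame: the origin (TCP) lies midway between the tips of the shut fingers; the grasp point (between the pads) lies 19 mm behind it; y points along the fingers, z is the direction in which the jaws open and shut, and the axes are right-handed (so a half turn about y gives the same grasp; the last joint's range is limited). The gripper opens to 85 mm and grips with 20 to 120 N. Pads are 22 mm wide; open, the fingers measure 114 mm over their backs; the gripper's body (76 mm by 85 mm) begins 54 mm behind the grasp point. The pads swing forward as they close: fully open they stand 13 mm farther back than shut.
Start: joints at [1.288, 0.353, 1.633, -0, 1.155, -0.002], TCP at [173.201, 600.524, 231.281] pointing down, gripper open.
Joint ranges: [-2.63, 2.63], [-0.92, 2.1], [0.06, 2.66], [-1.3, 4.44], [0, 2.69], [-3.02, 3.02]. Speed limits (rad/s): [2.22, 2.22, 2.79, 3.14, 3.14, 3.14].

## Interface

Orientations are given as [roll, pitch, yaw] about the fixed x, y, z axes, in that order (R = Rz(yaw) Ry(pitch) Rx(roll)).
In Python, from rig import r gives the robot as it stands. The module is installed in compiled form; this text tells all that it offers.
- The arm moves only by the tool apply_moves, never from a script. Its argument "plan" is text: rows parted by semicolons, each of 7 numbers parted by spaces: the shift along the tool's x, y, z in cm, then the turn, a rotation vector about the tool's x, y, z in degrees, then the closure, from 0 (fully open) to 1 (shut). A call has 1 to 20 rows; each row shifts and turns the pose as measured when the row begins, along the tool's axes as they then stand; what a row does not reach is not made up. A row lasts 1/10 s, in which the tool goes at most 50 mm and 8.59 degrees, less where a joint would pass 70% of its speed; a pose out of reach is approached as far as the arm can. A call is refused whole if a number of a shift passes 5 or a number of a turn 8.59, either way. A call with a gripper value outside its range is refused whole. The fingers move at their own pace and stop on an object; "squeeze" is the grip in N (left out, the last holds). Time passes only in rows, so rows that do not move let the fingers close. It gives the time, the measured TCP pose, the force and the opening at its end, in the units of the state.
- r.sense(): the state, without advancing time (a new reading comes with each control period).
- r.grab_frame(name): name is "side" or "top"; returns the picture (420x560x3 uint8, blue, green, red); there is no depth.
- r.get_calibration(name): a dict with "vertical_fov" (degrees; the focal length in pixels is half the picture's height over the tangent of half this angle, whatever the lens; pixels are square), "cx", "cy" (the principal point, pixels), "D" ([k1, k2, p1, p2, k3] as OpenCV has them; the pictures are not rectified), "R" (3x3) and "t" (3): a world point X has camera coordinates R X + t. Camera axes: x right, y down, z forward; pixel columns grow to the right and rows downward; lengths in mm; the calibration is good to about 2 mm. A picture is of the moment at which its call begins. get_calibration takes no time and is no camera call.
- r.sign_off(): hands the job in, once; it reports no verdict.
The state is a dict: "clock": time; "qpos": joint angles; "qvel": joint speeds; "joint_efforts": joint torques, N m; "eef_pos": TCP position; "tcp_rot": TCP orientation; "contact_force": force on the tool from outside, world axes, zero at the start; "wrist_torque": the same for the moment, N m; "opening": opening from 0.0 (shut) to 1.0 (fully open).
Only numpy, scipy, OpenCV 4.12 (cv2) and the standard library are available. Lean on these libraries where they do the work, as an engineer would, in place of code of your own. Each camera call takes 0.05 s, during which the arm holds its last target. There are 200 camera calls.

## Working session

There is one attempt and no reset: what is moved stays moved. The work goes in short steps, Python scripts to look and compute and a tool call to move; the robot and the scene stay as the last step left them, time stands still between calls to the robot, and variables do not carry over. Pictures are saved under pics/ and viewed, about 8 in all and at most 12, crops included, and the job is handed in when it is done.

Besides the shell and the picture viewer there is one more tool, called after ">>>" in YAML: its name, and indented under it one key for each argument. apply_moves: Moves the arm, as the interface text tells. Its arguments: {"type":"object","properties":{"plan":{"type":"string"},"squeeze":{"type":"number"}},"required":["plan"]}

```bash
mkdir -p pics; cat > h.py <<'E'
import numpy as np, cv2
from rig import r
def cam(n):
    c=r.get_calibration(n); f=210/np.tan(np.radians(c["vertical_fov"])/2)
    K=np.array([[f,0,c["cx"]],[0,f,c["cy"]],[0,0,1.]]); return K,np.array(c["D"],float),np.array(c["R"],float),np.array(c["t"],float).ravel()
def ray(n,p):
    K,D,R,t=cam(n); q=cv2.undistortPoints(np.array([[p]],float),K,D)[0,0]
    return -R.T@t, R.T@np.array([q[0],q[1],1.])
def atz(n,p,z):
    o,d=ray(n,p); return o+d*(z-o[2])/d[2]
def proj(n,X):
    K,D,R,t=cam(n); return cv2.projectPoints(np.array(X,float).reshape(-1,3),cv2.Rodrigues(R)[0],t,K,D)[0][:,0]
def tri(pt,ps):
    A=np.zeros((3,3));b=np.zeros(3);L=[]
    for n,p in (("top",pt),("side",ps)):
        o,d=ray(n,p);d/=np.linalg.norm(d);P=np.eye(3)-np.outer(d,d);A+=P;b+=P@o;L.append((o,P))
    X=np.linalg.solve(A,b); return X,[np.linalg.norm(P@(X-o)) for o,P in L]
E
python3 - <<'E'
from h import *
for n in("top","side"):
    im=r.grab_frame(n); cv2.imwrite(f"pics/{n}0.png",im)
    K,D,R,t=cam(n); print(n,K[0,0],D,(-R.T@t).round(),R.round(3).tolist())
print(r.sense())
E
```

```text
top 536.6810412226869 [-0.05870969  0.          0.          0.          0.        ] [ 404. -203. 1127.] [[0.019, -1.0, 0.01], [-0.996, -0.02, -0.086], [0.086, -0.008, -0.996]]
side 504.99062169494204 [-0.17680701  0.          0.          0.          0.        ] [  359. -1102.   815.] [[0.984, -0.178, -0.001], [-0.114, -0.622, -0.775], [0.137, 0.762, -0.633]]
{'clock': 0.1, 'qpos': array([ 1.28761517e+00,  3.53550918e-01,  1.63407532e+00,  2.13804196e-06,
        1.15521260e+00, -2.39116929e-03]), 'qvel': array([-1.44200090e-03, -2.56545208e-03, -1.35952297e-03, -3.57026983e-04,
        1.78046925e-04,  8.74499297e-05]), 'joint_efforts': array([ 1.40225104e-03, -6.06354904e+01, -3.42822611e+01,  1.94039094e-04,
        3.90734334e-03,  1.44709503e-05]), 'eef_pos': array([173.06805408, 600.10295286, 230.64757283]), 'tcp_rot': array([-1.57204251e+00,  4.93481885e-06, -2.80790855e-01]), 'contact_force': array([0.34799714, 0.29406994, 0.2978667 ]), 'wrist_torque': array([ 0.01237387,  0.02346537, -0.05936079]), 'opening': 0.9988596242778467}
```

View pics/top0.png

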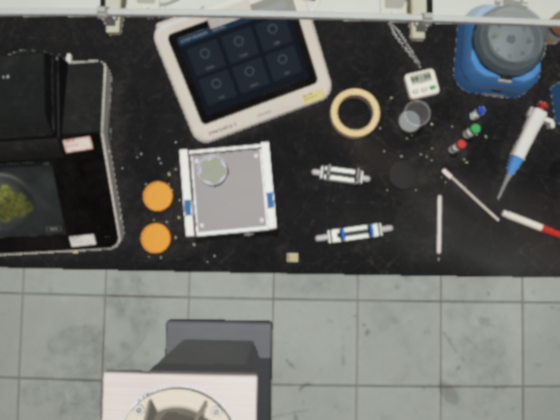

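View pics/side0.png

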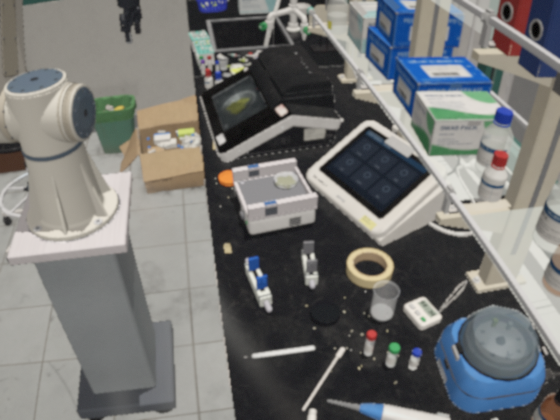

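Top view: the bar at (354,233) has blue tabs and is the longer one. The bar at (341,175) has grey tabs and is shorter, so I leave it. The shaker is at (228,190), with blue marks at about (187,207) and (270,200). The dish is at (211,169). In the side view the blue bar is at (258,282) and the grey one at (309,263). I'll confirm this in one enlarged crop.

```bash
python3 - <<'E'
from h import *
t=cv2.imread("pics/top0.png"); s=cv2.imread("pics/side0.png")
a=cv2.resize(t[150:260,300:410],None,fx=3.6,fy=3.6,interpolation=cv2.INTER_CUBIC)  # 396
b=cv2.resize(t[135:245,170:280],None,fx=3.6,fy=3.6,interpolation=cv2.INTER_CUBIC)
cv2.imwrite("pics/cropt.png",np.hstack([a,b]))
a=cv2.resize(s[230:320,230:330],None,fx=4,fy=4,interpolation=cv2.INTER_CUBIC)
b=cv2.resize(s[150:240,225:325],None,fx=4,fy=4,interpolation=cv2.INTER_CUBIC)
cv2.imwrite("pics/crops.png",np.hstack([a,b]))
E
```

```text
(no output)
```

View pics/cropt.png

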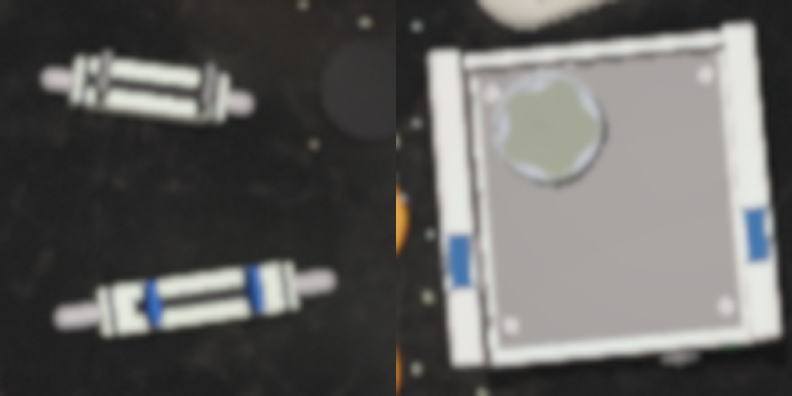

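View pics/crops.png

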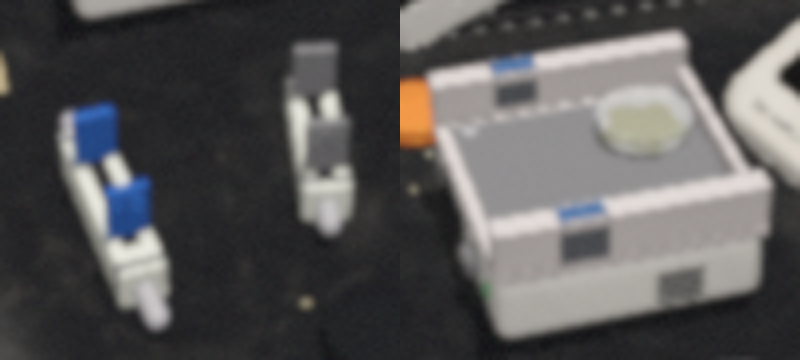

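```bash
python3 - <<'E'
from h import *
T1=lambda u,v:(300+(u+.5)/3.6-.5,150+(v+.5)/3.6-.5)
T2=lambda u,v:(170+(u-396+.5)/3.6-.5,135+(v+.5)/3.6-.5)
S1=lambda u,v:(230+(u+.5)/4-.5,230+(v+.5)/4-.5)
S2=lambda u,v:(225+(u-400+.5)/4-.5,150+(v+.5)/4-.5)
def pr(n,a,b):
    d=a-b; print(n,a.round(1),b.round(1),"mid",((a+b)/2).round(1),"len",np.linalg.norm(d[:2]).round(1),"ang of +y dir from y",np.degrees(np.arctan2(-d[0],d[1])).round(2))
pr("pins",atz("top",T1(54,317),11),atz("top",T1(336,279),11))
pr("housing",atz("top",T1(101,312),26),atz("top",T1(295,285),26))
pr("tabs top",atz("top",T1(153,301),62),atz("top",T1(258,289),62))
pr("tabs side z44",atz("side",S1(97,135),44),atz("side",S1(129,208),44))
pr("tabtops side z62",atz("side",S1(95,107),62),atz("side",S1(128,182),62))
pr("marks top",atz("top",T2(459,261),60),atz("top",T2(757,235),60))
pr("marks side",atz("side",S2(513,65),60),atz("side",S2(582,211),60))
print("marks tri",tri(T2(459,261),S2(513,65)),tri(T2(757,235),S2(582,211)))
pr("rail inner front", atz("top",T2(492,355),60),atz("top",T2(745,330),60))
# rail direction (x): left rail outer edge, right rail outer edge
for a,b in(((427,52),(453,366)),((753,24),(782,338)),((465,68),(489,350)),((724,30),(748,330))):
    A=atz("top",T2(*b),60);B=atz("top",T2(*a),60);d=B-A;print("rail",A.round(),B.round(),np.degrees(np.arctan2(d[1],d[0])).round(2))
print("dish",atz("top",T2(551,128),42).round(1))
pr("short tips",atz("top",T1(40,78),11),atz("top",T1(254,104),11))
E
```

```text
pins [ 435.1 -274.4   11. ] [ 460.1 -437.9   11. ] mid [ 447.6 -356.1   11. ] len 165.4 ang of +y dir from y 8.69
housing [ 438.  -300.2   26. ] [ 455.5 -411.1   26. ] mid [ 446.8 -355.6   26. ] len 112.3 ang of +y dir from y 8.93
tabs top [ 443.5 -325.6   62. ] [ 451.2 -383.8   62. ] mid [ 447.4 -354.7   62. ] len 58.6 ang of +y dir from y 7.54
tabs side z44 [ 445.  -325.4   44. ] [ 453.7 -381.9   44. ] mid [ 449.4 -353.6   44. ] len 57.2 ang of +y dir from y 8.75
tabtops side z62 [ 445.  -322.2   62. ] [ 453.8 -380.5   62. ] mid [ 449.4 -351.3   62. ] len 59.0 ang of +y dir from y 8.63
marks top [489.7 -16.   60. ] [ 507.4 -180.8   60. ] mid [498.5 -98.4  60. ] len 165.7 ang of +y dir from y 6.13
marks side [493.2  27.3  60. ] [ 512.3 -139.4   60. ] mid [502.7 -56.1  60. ] len 167.8 ang of +y dir from y 6.53
marks tri (array([487.1784259 , -21.81519867,  92.84848735]), [np.float64(0.15447405982087334), np.float64(0.15447405982073045)]) (array([ 504.84751413, -181.58267295,   93.03866766]), [np.float64(0.6876809211139847), np.float64(0.6876809211140413)])
rail inner front [438. -36.  60.] [ 454.5 -175.3   60. ] mid [ 446.3 -105.7   60. ] len 140.3 ang of +y dir from y 6.77
rail [432. -15.  60.] [607.   6.  60.] 6.76
rail [ 451. -196.   60.] [ 626. -176.   60.] 6.43
rail [441. -34.  60.] [598. -16.  60.] 6.79
rail [ 455. -177.   60.] [ 622. -160.   60.] 5.82
dish [567.7 -62.4  42. ]
short tips [ 574.2 -264.2   11. ] [ 561.5 -389.5   11. ] mid [ 567.8 -326.9   11. ] len 126.0 ang of +y dir from y -5.79
```

The marks triangulate to z≈93, so the "60 over the bench" refers to the platform surface: rail tops are at 91 and the seat at z=91. I'll recompute the marks at that height.

```bash
python3 - <<'E'
from h import *
T1=lambda u,v:(300+(u+.5)/3.6-.5,150+(v+.5)/3.6-.5)
T2=lambda u,v:(170+(u-396+.5)/3.6-.5,135+(v+.5)/3.6-.5)
S1=lambda u,v:(230+(u+.5)/4-.5,230+(v+.5)/4-.5)
S2=lambda u,v:(225+(u-400+.5)/4-.5,150+(v+.5)/4-.5)
def pr(n,a,b):
    d=a-b; print(n,a.round(1),b.round(1),"mid",((a+b)/2).round(1),"len",np.linalg.norm(d[:2]).round(1),"yaw",np.degrees(np.arctan2(-d[0],d[1])).round(2))
pr("marks top",atz("top",T2(459,261),91),atz("top",T2(757,235),91))
pr("marks side",atz("side",S2(513,65),91),atz("side",S2(582,211),91))
pr("rail outer front",atz("top",T2(453,366),91),atz("top",T2(782,338),91))
pr("rail outer back",atz("top",T2(427,52),91),atz("top",T2(753,24),91))
print("tabs",tri(T1(153,301),S1(97,112)),tri(T1(258,289),S1(129,187)))
print("dish",atz("top",T2(551,128),73).round(1))
s=r.sense();print(s["eef_pos"],np.degrees(s["tcp_rot"]))
E
```

```text
marks top [487.2 -21.5  91. ] [ 504.4 -181.5   91. ] mid [ 495.8 -101.5   91. ] len 160.9 yaw 6.13
marks side [487.7 -19.   91. ] [ 506. -179.   91.] mid [496.8 -99.   91. ] len 161.0 yaw 6.53
rail outer front [430.7 -20.2  91. ] [ 449.2 -196.1   91. ] mid [ 439.9 -108.1   91. ] len 176.9 yaw 5.99
rail outer back [600.8  -0.   91. ] [ 619.6 -176.8   91. ] mid [610.2 -88.4  91. ] len 177.8 yaw 6.08
tabs (array([ 444.53247809, -325.76082253,   61.6159085 ]), [np.float64(1.007897378038544), np.float64(1.0078973780386578)]) (array([ 452.51448009, -383.90316543,   61.80604595]), [np.float64(1.3024806242784608), np.float64(1.3024806242785083)])
dish [563.1 -66.5  73. ]
[173.06805408 600.10295286 230.64757283] [-9.00714010e+01  2.82744293e-04 -1.60881309e+01]
```

>>> apply_moves:
  plan: "2.6 0 -4.2 0 0 0 0;2.6 0 -4.2 0 0 0 0;2.6 0 -4.2 0 0 0 0;2.6 0 -4.2 0 0 0 0;2.6 0 -4.2 0 0 0 0;2.6 0 -4.2 0 0 0 0;2.6 0 -4.2 0 0 0 0;2.6 0 -4.2 0 0 0 0;2.6 0 -4.2 0 0 0 0;2.6 0 -4.2 0 0 0 0;2.6 0 -4.2 0 0 0 0;2.6 0 -4.2 0 0 0 0;2.6 0 -4.2 0 0 0 0;2.6 0 -4.2 0 0 0 0;2.6 0 -4.2 0 0 0 0;2.6 0 -4.2 0 0 0 0;2.6 0 -4.2 0 0 0 0"
  squeeze: 20

```text
clock: 1.8
eef_pos: [398.8, -216.9, 229.4]
tcp_rot: [-1.571, -0.005, -0.272]
contact_force: [0.3, 0.1, 0.4]
opening: 1.001
```

>>> apply_moves:
  plan: "0 0 0 0 -8.1 0 0;0 0 0 0 -8.1 0 0;0 0 0 0 -8.1 0 0;0 0 0 0 0 0 0;0.9 1.5 -4.6 0 0 0 0;0.9 1.5 -4.6 0 0 0 0;0.9 1.5 -4.6 0 0 0 0;0 0 0 0 0 0 0;0 0 0 0 0 0 0"

```text
clock: 2.7
eef_pos: [449.1, -359.9, 181.3]
tcp_rot: [-1.573, -0.004, 0.139]
contact_force: [-1.0, 0.7, 0.9]
opening: 1.0
```

```bash
cat > go.py <<'E'
import sys
from h import *
from scipy.spatial.transform import Rotation as Ro
s=r.sense();R=Ro.from_euler("xyz",s["tcp_rot"]).as_matrix();T=np.array([float(a) for a in sys.argv[1:4]]);y=np.radians(float(sys.argv[4]))
G=Ro.from_euler("xyz",[-np.pi/2,0,y]).as_matrix()
print(s["clock"],s["eef_pos"].round(1),np.degrees(s["tcp_rot"]).round(2),"F",s["contact_force"].round(1),"op",round(s["opening"],3))
print("shift now cm",(R.T@(T-s["eef_pos"])/10).round(2),"after turn",(G.T@(T-s["eef_pos"])/10).round(2),"turn deg",np.degrees(Ro.from_matrix(R.T@G).as_rotvec()).round(2))
E
python3 go.py 448.3 -355 33 8.7
```

```text
2.7 [ 449.1 -359.9  181.3] [-90.12  -0.25   7.96] F [-1.   0.7  0.9] op 1.0
shift now cm [-0.07 14.83  0.53] after turn [-0.   14.83  0.5 ] turn deg [ 0.12 -0.74  0.25]
```

>>> apply_moves:
  plan: "0 3.6 0.2 0.1 -0.7 0.2 0;0 3.6 0.2 0 0 0 0;0 2.6 0.1 0 0 0 0;0 0 0 0 0 0 0;0 0 0 0 0 0 0"

```text
clock: 3.2
eef_pos: [449.2, -352.1, 83.9]
tcp_rot: [-1.573, -0.003, 0.142]
contact_force: [-0.4, 0.2, 0.8]
opening: 1.0
```

```bash
python3 - <<'E'
from h import *
t=r.grab_frame("top"); s=r.grab_frame("side")
a=cv2.resize(t[160:270,300:410],(396,396),interpolation=cv2.INTER_CUBIC)
b=cv2.resize(s[210:320,210:320],(396,396),interpolation=cv2.INTER_CUBIC)
cv2.imwrite("pics/pre.png",np.hstack([a,b]))
E
python3 go.py 448.3 -355 33 8.7
```

```text
3.3 [ 449.6 -352.6   84.5] [-90.19  -0.23   8.14] F [-0.7  0.2 -0.2] op 1.007
shift now cm [-0.18  5.15 -0.2 ] after turn [-0.16  5.15 -0.22] turn deg [ 0.2  -0.56  0.23]
```

View pics/pre.png

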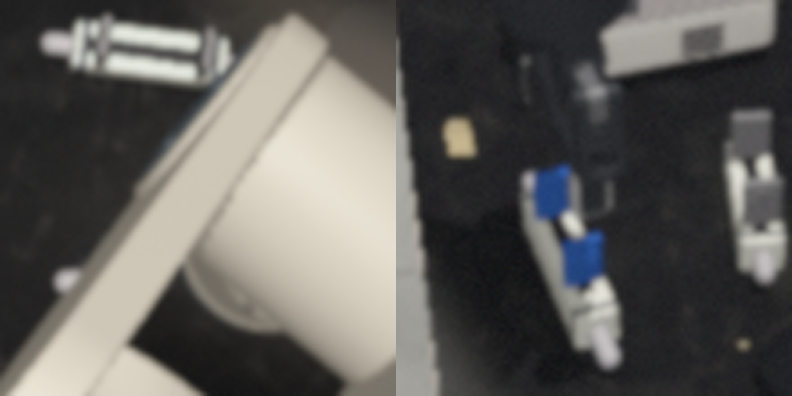

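The top view is blocked by the arm. In the side crop the bar hasn't moved, and a finger may show at (595,190). I need a wider side view with the TCP projected into it.

```bash
python3 - <<'E'
from h import *
s=r.grab_frame("side")
p=proj("side",[[449.6,-352.6,84.5],[443.4,-310,97],[455.7,-395,97],[448.3,-355,62]]);print(p.round(1))
x0,y0=170,130
b=cv2.resize(s[y0:y0+200,x0:x0+200],None,fx=3,fy=3,interpolation=cv2.INTER_CUBIC)
b=cv2.convertScaleAbs(b,alpha=1.8,beta=20)
for i,q in enumerate(p):
    cv2.circle(b,tuple(int(round((v+.5)*3)) for v in q-[x0,y0]),3,[(0,0,255),(0,255,0),(0,255,255),(255,0,255)][i],-1)
cv2.imwrite("pics/pre2.png",b)
E
```

```text
[[257.3 258.3]
 [251.3 240.6]
 [263.3 268. ]
 [257.2 266.9]]
```

View pics/pre2.png

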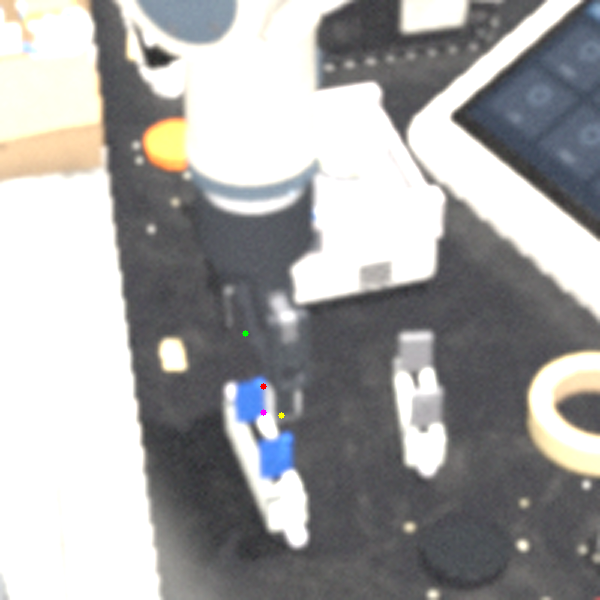

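The tabs match their measured position: their tops average (264,409) against a projected (264,412). The near finger tip looks about 8 crop px to the right of where it should be, so I'll enlarge that area.

```bash
python3 - <<'E'
from h import *
s=np.mean([r.grab_frame("side").astype(float) for _ in range(3)],0)
x0,y0=236,220
c=s[y0:y0+60,x0:x0+60]; c=np.clip((c-10)*3.2,0,255).astype(np.uint8)
b=cv2.resize(c,None,fx=9.5,fy=9.5,interpolation=cv2.INTER_CUBIC)
for i,q in enumerate(proj("side",[[443.4,-310,97],[455.7,-395,97]])):
    cv2.circle(b,tuple(int(round((v+.5)*9.5)) for v in q-[x0,y0]),3,[(0,255,0),(0,255,255)][i],-1)
cv2.imwrite("pics/fing.png",b)
E
```

```text
(no output)
```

View pics/fing.png

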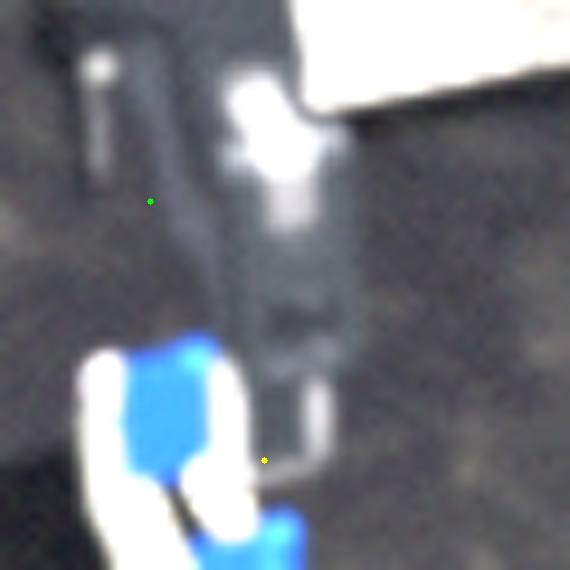

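The visible outer face of the near finger agrees with the pose to about 1–2 mm. Now I'll descend onto the tabs.

>>> apply_moves:
  plan: "-0.1 1.8 -0.2 0.2 -0.5 0.2 0;0 1.8 0 0 0 0 0;0 1.0 0 0 0 0 0;0 0 0 0 0 0 0;0 0 0 0 0 0 0"

```text
clock: 4.0
eef_pos: [449.9, -356.8, 36.5]
tcp_rot: [-1.573, -0.003, 0.152]
contact_force: [0.3, 0.5, 0.2]
opening: 1.002
```

```bash
python3 go.py 448.3 -355 32 8.7
```

```text
4.0 [ 449.9 -356.8   36.5] [-90.14  -0.15   8.7 ] F [0.3 0.5 0.2] op 1.002
shift now cm [-0.13  0.45  0.2 ] after turn [-0.13  0.45  0.2 ] turn deg [ 0.14 -0.    0.15]
```

>>> apply_moves:
  plan: "-0.1 0.4 0.2 0 0 0 0;0 0 0 0 0 0 0.2;0 0 0 0 0 0 0.3;0 0 0 0 0 0 0.45;0 0 0 0 0 0 0.6;0 0 0 0 0 0 1;0 0 0 0 0 0 1;0 0 0 0 0 0 1;0 0 0 0 0 0 1;0 0 0 0 0 0 1"
  squeeze: 25

```text
clock: 5.0
eef_pos: [449.5, -355.3, 34.8]
tcp_rot: [-1.575, -0.005, 0.152]
contact_force: [-0.0, 0.4, 0.6]
opening: 0.307
```

```bash
python3 go.py 448.3 -355 32 8.7
```

```text
5.0 [ 449.5 -355.3   34.8] [-90.23  -0.26   8.71] F [-0.   0.4  0.6] op 0.307
shift now cm [-0.11  0.28  0.05] after turn [-0.11  0.28  0.05] turn deg [0.23 0.01 0.26]
```

>>> apply_moves:
  plan: "0 -1 0 0 0 0 1;0 -2 0 0 0 0 1;0 -3.5 0 0 0 0 1;0 -3.5 0 0 0 0 1;0 -3.5 0 0 0 0 1;0 -2 0 0 0 0 1;0 0 0 0 0 0 1;0 0 0 0 0 0 1"
  squeeze: 35

```text
clock: 5.8
eef_pos: [447.5, -354.0, 197.5]
tcp_rot: [-1.573, -0.003, 0.152]
contact_force: [0.6, 0.4, -2.2]
opening: 0.295
```

```bash
python3 go.py 496.3 -100.3 180 6.3
python3 - <<'E'
from h import *
s=r.grab_frame("side");p=r.sense()["eef_pos"];q=proj("side",p)[0];print(p,q)
x0,y0=int(q[0])-60,int(q[1])-60
b=cv2.resize(s[y0:y0+130,x0:x0+130],None,fx=4.5,fy=4.5,interpolation=cv2.INTER_CUBIC)
cv2.imwrite("pics/lift.png",cv2.convertScaleAbs(b,alpha=1.6,beta=10)); print(x0,y0)
E
```

```text
5.8 [ 447.5 -354.   197.5] [-90.15  -0.17   8.7 ] F [ 0.6  0.4 -2.2] op 0.295
shift now cm [ 8.66  1.71 24.35] after turn [ 7.64  1.75 24.68] turn deg [0.15 2.4  0.17]
[ 447.49429461 -354.05030941  197.28011567] [254.67428898 216.85466975]
194 156
```

View pics/lift.png

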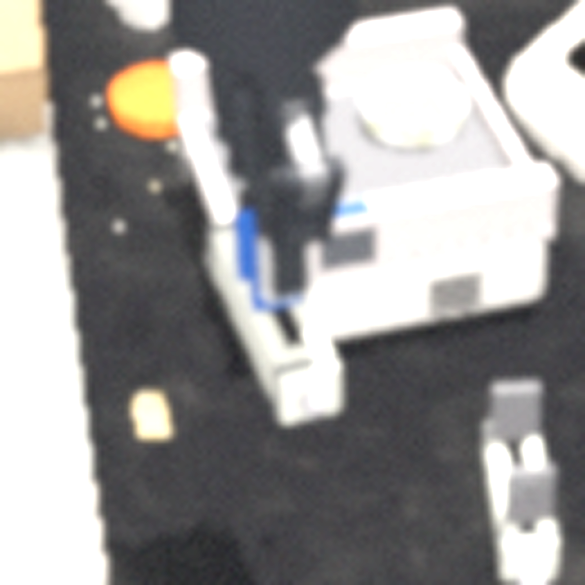

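Side view: the bar is held level and its near pin is drawn in. I'll check the bar's x offset in the grip from its near end face, whose bottom corners are at about (278,424) and (338,410).

```bash
python3 - <<'E'
from h import *
S=lambda u,v:(194+(u+.5)/4.5-.5,156+(v+.5)/4.5-.5)
tcp=np.array([447.5,-354,197.4]);a=np.radians(8.7);X=np.array([np.cos(a),np.sin(a),0]);Y=np.array([-np.sin(a),np.cos(a),0])
for n,uv,z in(("botL",(279,425),-31),("botR",(337,411),-31),("topL",(274,378),-5),("topR",(337,345),-5)):
    P=atz("side",S(*uv),197.4-3.8+z)-tcp; print(n,"x",(P@X).round(1),"y",(P@Y).round(1))
E=lambda x,y,z:(proj("side",tcp+x*X+y*Y+[0,0,z-3.8])[0]-[194,156]+.5)*4.5
for x in(-13,13):
  for z in(-31,-5): print("pred",x,z,E(x,-56,z).round())
print("farpin/top",E(0,56,-5).round())
E
```

```text
botL x -15.8 y -54.3
botR x 9.9 y -54.1
topL x -16.9 y -53.4
topR x 14.1 y -42.2
pred -13 -31 [287. 427.]
pred -13 -5 [285. 380.]
pred 13 -31 [346. 413.]
pred 13 -5 [345. 367.]
farpin/top [240. 216.]
```

The bar sits about 3 mm toward −x in the grip. Measured with the same camera, the TCP target for seating is (499.5,−101), yaw 6.3°, with final z≈95.

>>> apply_moves:
  plan: "0 0 0 0.1 2.4 0.2 1;0.7 0 2 0 0 0 1;1.3 0 4 0 0 0 1;1.3 0 4 0 0 0 1;1.3 0 4 0 0 0 1;1.3 0 4 0 0 0 1;1.3 0 4 0 0 0 1;0.7 0 2 0 0 0 1;0 0 0 0 0 0 1;0 0 0 0 0 0 1"

```text
clock: 6.85
eef_pos: [493.7, -96.1, 181.3]
tcp_rot: [-1.561, 0.022, 0.106]
contact_force: [0.3, 0.7, -1.9]
opening: 0.299
```

```bash
python3 go.py 499.5 -101 145 6.3
```

```text
6.85 [493.7 -96.1 181.3] [-89.43   1.27   6.07] F [ 0.3  0.7 -1.9] op 0.299
shift now cm [ 0.61  3.61 -0.59] after turn [ 0.52  3.63 -0.55] turn deg [-0.57 -0.24 -1.27]
```

>>> apply_moves:
  plan: "0 0 0 -0.6 -0.2 -1.3 1;0 0 0 0 0 0 1;0.5 1.5 -0.5 0 0 0 1;0 1.5 0 0 0 0 1;0 0 0 0 0 0 1;0 0 0 0 0 0 1"

```text
clock: 7.45
eef_pos: [497.6, -105.8, 149.6]
tcp_rot: [-1.573, -0.001, 0.104]
contact_force: [0.3, -0.3, -1.0]
opening: 0.293
```

```bash
python3 go.py 499.5 -101 145 6.3
python3 - <<'E'
from h import *
s=r.grab_frame("side"); t=r.grab_frame("top")
a=cv2.resize(s[120:240,200:320],(480,480),interpolation=cv2.INTER_CUBIC)
b=cv2.resize(t[130:250,165:245],(320,480),interpolation=cv2.INTER_CUBIC)
cv2.imwrite("pics/over.png",np.hstack([a,b]))
E
```

```text
7.45 [ 497.6 -105.8  149.6] [-9.013e+01 -8.000e-02  5.950e+00] F [ 0.3 -0.3 -1. ] op 0.293
shift now cm [0.24 0.46 0.46] after turn [0.24 0.46 0.45] turn deg [ 0.13 -0.35  0.08]
```

View pics/over.png

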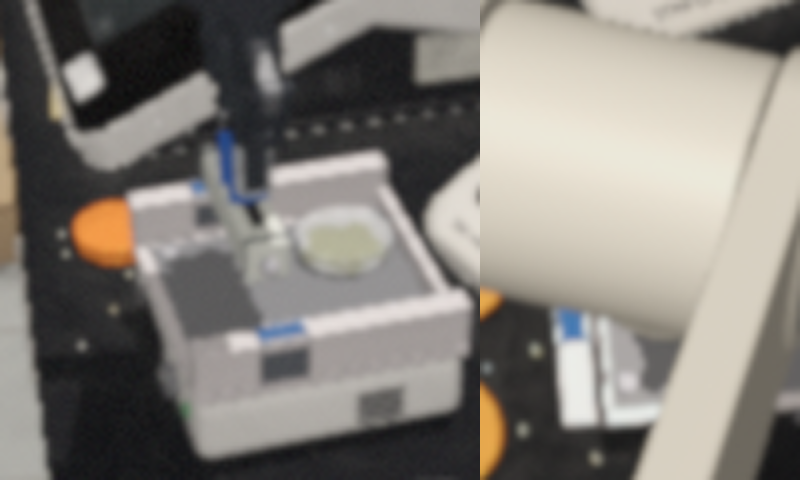

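Side view: the bar hangs over the platform in front of the dish and between the rails, with its near end face bottom at (249,284) to (288,270). I'll check that numerically against the side-camera seat.

```bash
python3 - <<'E'
from h import *
a=np.radians(6);X=np.array([np.cos(a),np.sin(a),0]);Y=np.array([-np.sin(a),np.cos(a),0])
S=lambda u,v:(200+(u+.5)/4-.5,120+(v+.5)/4-.5)
p=[atz("side",S(*q),114.8) for q in((249,284),(288,270))]
c=(p[0]+p[1])/2+56*Y; print("width",np.linalg.norm(p[0]-p[1]),"bar centre (side cam)",c.round(1),"seat side [496.8 -99]"," shift tool x,z:",((np.array([496.8,-99,0])-c)@X).round(1),((np.array([496.8,-99,0])-c)@Y).round(1))
E
python3 go.py 499.5 -101 112 6.3
```

```text
width 26.50852445567383 bar centre (side cam) [ 496.1 -101.2  114.8] seat side [496.8 -99]  shift tool x,z: 0.9 2.1
7.55 [ 497.7 -105.5  149.9] [-90.14  -0.1    5.96] F [-0.1  0.3 -0.9] op 0.296
shift now cm [0.22 3.79 0.44] after turn [0.23 3.79 0.43] turn deg [ 0.14 -0.34  0.1 ]
```

>>> apply_moves:
  plan: "0.1 1 0.3 0.1 -0.3 0.1 1;0 1 0 0 0 0 1;0 1 0 0 0 0 1;0 0 0 0 0 0 1;0 0 0 0 0 0 1"

```text
clock: 8.05
eef_pos: [499.0, -102.3, 118.2]
tcp_rot: [-1.572, -0.001, 0.11]
contact_force: [-0.6, -0.3, 0.0]
opening: 0.293
```

```bash
python3 go.py 499 -102 96 6.3
```

```text
8.05 [ 499.  -102.3  118.2] [-9.006e+01 -8.000e-02  6.300e+00] F [-0.6 -0.3  0. ] op 0.293
shift now cm [-0.    2.22  0.03] after turn [0.   2.22 0.03] turn deg [ 0.06 -0.    0.08]
```

>>> apply_moves:
  plan: "0 0.7 0 0 0 0 1;0 0.7 0 0 0 0 1;0 0.5 0 0 0 0 1;0 0.2 0 0 0 0 1;0 0 0 0 0 0 1;0 0 0 0 0 0 1"

```text
clock: 8.65
eef_pos: [499.2, -102.3, 95.4]
tcp_rot: [-1.572, -0.001, 0.11]
contact_force: [-0.7, 0.1, -1.5]
opening: 0.297
```

```bash
python3 go.py 499 -102 94.8 6.3
```

```text
8.65 [ 499.2 -102.3   95.4] [-9.006e+01 -8.000e-02  6.300e+00] F [-0.7  0.1 -1.5] op 0.297
shift now cm [-0.02  0.06  0.03] after turn [-0.02  0.06  0.03] turn deg [0.06 0.   0.08]
```

Contact hasn't clearly registered yet (Fz −1.5, which is about the bar's weight), so I'll lower a little more.

>>> apply_moves:
  plan: "0 0.1 0 0 0 0 1;0 0.1 0 0 0 0 1;0 0 0 0 0 0 1;0 0 0 0 0 0 1"

```text
clock: 9.05
eef_pos: [499.9, -102.4, 95.8]
tcp_rot: [-1.572, -0.003, 0.11]
contact_force: [0.2, 0.1, -1.3]
opening: 0.294
```

>>> apply_moves:
  plan: "0 0.3 0 0 0 0 1;0 0.2 0 0 0 0 1;0 0 0 0 0 0 1;0 0 0 0 0 0 1"

```text
clock: 9.45
eef_pos: [500.9, -102.6, 95.9]
tcp_rot: [-1.573, -0.005, 0.11]
contact_force: [-0.7, 0.9, -2.0]
opening: 0.295
```

>>> apply_moves:
  plan: "-0.1 0.3 0 0 0 0 1"

```text
clock: 9.55
eef_pos: [501.3, -102.9, 94.6]
tcp_rot: [-1.573, -0.008, 0.11]
contact_force: [-13.9, 6.0, 59.8]
opening: 0.298
```

```bash
python3 go.py 499 -102 94.8 6.3;python3 - <<'E'
from h import *
s=r.grab_frame("side")
b=cv2.resize(s[125:245,215:325],None,fx=5,fy=5,interpolation=cv2.INTER_CUBIC)
cv2.imwrite("pics/down.png",cv2.convertScaleAbs(b,alpha=1.3,beta=10))
q=r.sense();print(q["contact_force"],q["wrist_torque"],q["eef_pos"])
E
```

```text
9.55 [ 501.3 -102.9   94.6] [-90.15  -0.44   6.29] F [-13.9   6.   59.8] op 0.298
shift now cm [-0.22 -0.02  0.11] after turn [-0.22 -0.02  0.11] turn deg [ 0.15 -0.01  0.44]
[-4.28654784  2.50736958 25.77603973] [0.48248383 0.97939461 0.00474128] [ 501.15073585 -102.8147786    94.85273116]
```

View pics/down.png

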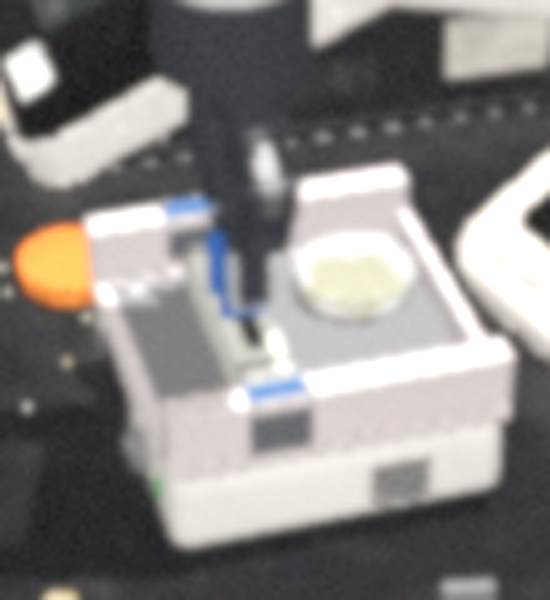

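The contact jump to ~60 N in that row confirms the bar is on the platform at z≈91, so I stop pressing. The side view shows the bar between the blue marks at (187,205) and (277,388), with the dish untouched at (355,275). Now I relax and let go gradually.

>>> apply_moves:
  plan: "0 0 0 0 0 0 1;0 0 0 0 0 0 0.65;0 0 0 0 0 0 0.6;0 0 0 0 0 0 0.55;0 0 0 0 0 0 0.5;0 0 0 0 0 0 0.45;0 0 0 0 0 0 0.4;0 0 0 0 0 0 0.35;0 0 0 0 0 0 0.3;0 0 0 0 0 0 0.2;0 0 0 0 0 0 0;0 0 0 0 0 0 0;0 0 0 0 0 0 0;0 0 0 0 0 0 0"
  squeeze: 20

```text
clock: 11.0
eef_pos: [501.0, -102.8, 93.6]
tcp_rot: [-1.573, -0.007, 0.11]
contact_force: [0.2, -0.6, -0.2]
opening: 1.0
```

```bash
python3 go.py 499 -102 94.8 6.3
```

```text
11.0 [ 501.  -102.8   93.6] [-90.13  -0.39   6.29] F [ 0.2 -0.6 -0.2] op 1.0
shift now cm [-0.19 -0.12  0.1 ] after turn [-0.19 -0.12  0.1 ] turn deg [ 0.13 -0.01  0.39]
```

>>> apply_moves:
  plan: "0 -1 0 0 0 0 0;0 -2 0 0 0 0 0;0 -3 0 0 0 0 0;0 -4 0 0 0 0 0;0 -4 0 0 0 0 0;0 0 0 0 0 0 0;-0.8 0 -4 0 0 0 0;-0.8 0 -4 0 0 0 0;-0.8 0 -4 0 0 0 0;-0.8 0 -4 0 0 0 0;-0.8 0 -4 0 0 0 0;-0.8 0 -4 0 0 0 0;-0.8 0 -4 0 0 0 0;0 0 0 0 0 0 0;0 0 0 0 0 0 0"

```text
clock: 12.5
eef_pos: [473.0, -396.6, 244.2]
tcp_rot: [-1.574, -0.01, 0.113]
contact_force: [-0.3, -0.3, -1.2]
opening: 1.001
```

```bash
python3 - <<'E'
from h import *
t=r.grab_frame("top"); s=r.grab_frame("side")
a=cv2.resize(t[135:245,170:280],(396,396),interpolation=cv2.INTER_CUBIC)
b=cv2.resize(s[148:247,220:319],(396,396),interpolation=cv2.INTER_CUBIC)
cv2.imwrite("pics/end.png",np.hstack([a,b]))
E
```

```text
(no output)
```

View pics/end.png

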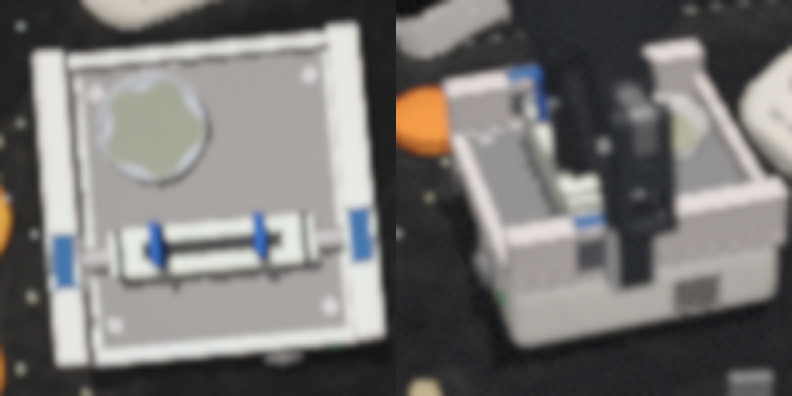

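```bash
python3 - <<'E'
from h import *
T=lambda u,v:(170+(u+.5)/3.6-.5,135+(v+.5)/3.6-.5)
def pr(n,p,q,z):
    a,b=atz("top",T(*p),z),atz("top",T(*q),z);d=a-b;print(n,((a+b)/2).round(1),"len",np.linalg.norm(d[:2]).round(1),"yaw",np.degrees(np.arctan2(-d[0],d[1])).round(1))
pr("tabs",(155,244),(260,236),122)
pr("housing",(119,254),(311,238),86)
pr("pins visible",(86,261),(345,237),71)
pr("marks",(63,261),(361,235),91)
print("dish",atz("top",T(155,128),73).round(1))
E
```

```text
tabs [ 497.2 -102.1  122. ] len 55.0 yaw 5.5
housing [ 497.3 -102.6   86. ] len 104.1 yaw 5.9
pins visible [ 497.  -101.5   71. ] len 142.6 yaw 6.4
marks [ 495.8 -101.5   91. ] len 160.9 yaw 6.1
dish [563.1 -66.5  73. ]
```

```bash
python3 -c "
from rig import r
print(r.sense()['contact_force'],r.sense()['clock']);print(r.sign_off())"
```

```text
[-0.40389938  0.37925452 -0.55484327] 12.6
the job is handed in; nothing more can be done
None
```

The long blue-tabbed bar is fitted across the shaker platform at the blue marks, and I handed the job in at 12.6 s. I squeezed its tabs, lowered it between the rails until it touched the platform, let go gradually and lifted clear.

**Last checks (top camera):**
- **Position:** the bar's centre is at about (497, −102), and the marks' midpoint is at (496, −101.5). Its yaw is about 6°, the same as the marks.
- **Pins:** the tab centres are 55 mm apart, against about 54 mm expected when seated. Both pins reach into the rails.
- **Dish:** it measured at (563, −66.5) both before and after, so it has not moved.
- **Robot:** the gripper is open and clear, with a contact force of about 0 N.

**What did not go cleanly or was not checked:**
- **Press force:** while I was confirming contact, the wrist force reached about 60 N for one row. That is below the 120 N wrist limit. It was pressed through the held bar, and the gripper body itself looked clear.
- **Readings that disagreed:** the two cameras differed by 1–2.5 mm on the seat position. The bar also sat about 3 mm off-centre in the grip, which I corrected for.
- **Side view and short bar:** the final side view was partly blocked by the gripper. I did not re-measure the short bar after the move, but nothing went near it.

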